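# Clear and air the staining palette

## Robot

A 6-joint arm with a two-finger parallel gripper is mounted at the origin on the work surface. World frame = base frame: x ahead of the robot, y to its left, z up, the work surface at z = 0. Lengths are in mm, angles in rad, forces in N, time in s.
With the tool pointing down it reaches from about 400 to 925 mm from the base axis. Payload 12.5 kg.
Tool frame: the origin (TCP) lies at the very end of the fingers, on their centre line; the grasp point (between the pads) lies 19 mm behind it; z points along the fingers, y is the direction in which the jaws open and shut (so a half turn about z gives the same grasp; the last joint's range is limited). The gripper opens to 95 mm and grips with 3 to 60 N. Pads are 20 mm wide; open, the fingers measure 119 mm over their backs; the gripper's body (75 mm by 180 mm) begins 59 mm behind the grasp point.
Start: joints at [-1.225, 0.491, 1.559, -0, 1.092, -0.106], TCP at [272.89, -562.297, 214.661] pointing down, gripper open.
Joint ranges: [-3.1, 3.1], [-0.84, 2.19], [0.05, 2.79], [-1.13, 4.28], [0.06, 2.93], [-2.69, 2.69]. Speed limits (rad/s): [2.22, 2.22, 2.79, 3.14, 3.14, 3.14].

## Interface

Orientations are given as [roll, pitch, yaw] about the fixed x, y, z axes, in that order (R = Rz(yaw) Ry(pitch) Rx(roll)).
In Python, from cell import env gives the robot as it stands.
- The arm moves only by the shell command python3 -m pendant 'ROWS'. ROWS is JSON, a list that holds one entry, the list of rows, each a list of 5 numbers: the opening, from 0 (shut) to 1 (fully open), then the shift along the tool's x, y, z in m, then the turn about the tool's z in rad. A call has exactly 8 rows; each row is the pose to reach, as a shift and turn from the pose commanded when the call began, along the tool's axes at that moment; what a row does not reach only later rows make up. A row lasts 1/10 s, in which the tool goes at most 50 mm and 8.59 degrees, less where a joint would pass 70% of its speed; a pose out of reach is approached as far as the arm can. A call with a gripper value outside its range is refused whole. The fingers move at their own pace and stop on an object; the grip force is fixed at half the most. Time passes only in rows, so rows that repeat a pose let the fingers close, or fill a call up. It gives the time, the measured TCP pose, the force and the opening at its end, in the units of the state.
- env.state(): the state, without advancing time (a new reading comes with each control period).
- env.read_camera(name): name is "scene" or "top"; returns a dict with "image" (400x640x3 uint8, blue, green, red), "range_z" (400x640 float32, mm along the optical axis (not along the pixel's ray), 0 where there is no reading), "fx", "fy", "cx", "cy" (pixels), "dist" ([k1, k2, p1, p2, k3] as OpenCV has them; the pictures are not rectified), "rvec" (rotation vector, rad) and "tvec" (3), from world to camera coordinates, as OpenCV has them. Camera axes: x right, y down, z forward; pixel columns grow to the right and rows downward; lengths in mm; the calibration is good to about 2 mm. A picture is of the moment at which its call begins.
- env.job_done(): hands the job in, once; it reports no verdict.
The state is a dict: "t": time; "joints": joint angles; "qvel": joint speeds; "tau": joint torques, N m; "eef_pos": TCP position; "tcp_rot": TCP orientation; "ft_force": force on the tool from outside, world axes, zero at the start; "moment": the same for the moment, N m; "opening": opening from 0.0 (shut) to 1.0 (fully open).
Only numpy, scipy, OpenCV 4.12 (cv2) and the standard library are available. Lean on these libraries where they do the work, as an engineer would, in place of code of your own. Each camera call takes 0.05 s, during which the arm holds its last target. There are 200 camera calls.

## Task

The bench mirror has been left on the lid of the yellow staining palette: put it back face up in its sloping three-point stand, between the black cheeks and above the lower stops, bearing on all three brass points so that it cannot rock, and let go of it. Then air the palette: by its orange tab raise the lid edge-first until that edge is about 25 mm clear, the opposite edge staying on the dish, keep it so for a full second, and set it back centred and level. Handle the mirror gently, and do not shift the palette or disturb the other things on the bench.

Things in the scene. Friction and masses are not known exactly. Their poses are not given: they have to be found in the camera images.
- dish: round yellow palette dish, outer diameter 145, 32 tall, loose (about 500 g) on the bench, coloured wells inside; origin at the centre of its underside, z up. It stands on the left or on the right
- lid: clear round lid over the dish, about 100 g: outer diameter 160, 12 tall, skirt inside diameter 154 (4.5 play all round the dish), inner depth 8; origin at the centre of the skirt's lower edge plane, z up, 24 above the dish's origin when seated; flat top at z=12. Its tab points along its -x
- lid_tab (a point): middle of the orange tab, a bar on the lid's edge 30 long (radially), 14 wide, 12 tall (lid z from 0 to 12), 93 from the lid's centre; 30 above the bench when the lid is seated. Free below
- lid_heel (a point): on the lid opposite the tab, 72.5 from its centre, where its inner top rests on the dish's rim: the point about which the lid tips when the tab is raised
- mirror: mirror in a blue frame, a flat block 52 (its x) x 120 (its y) x 14 thick, about 200 g, starts flat on the lid's top, mirror face up; origin at the centre of its underside, z out of the mirror face; the ends are alike, either way round will do
- mount: the fixed grey mirror stand, base 150 wide (y) x 110 (x, from -50 to 60), its front (-x) roughly towards the robot; origin at the centre of the underside. On the other side from the dish
- cradle: the stand's sloping aluminium plate, leaning back 30 degrees, 88 (x) x 146 (y), its top 25 below the seating plane. Origin: centre of the seating plane (through the tops of the three brass points), 78 above the bench. z is that plane's normal (leans towards the stand's front), x points up the slope, y across. The seated mirror has its origin here, long side along y
- stops (a point): midway between the two black stop pins (diameter 8) that keep the mirror from sliding down: they stand at cradle x=-34, y=-42 and 42, rise 8 above the seating plane and leave 4 play below the mirror
- cheeks (a point): midway between the two black cheeks at the mirror's ends: inner faces at cradle y=-65 and 65, x from -15 to 15, rising 9 above the seating plane; 5 play at each end
- seat_a: brass ball point of the cradle, ball diameter 14; origin at its top, cradle (-16,-42,0)
- seat_b: the same, cradle (-16,42,0)
- seat_c: the same, cradle (14,0,0)
- slab_small: bystander: white porcelain mixing slab 115 x 62 x 15, loose; origin at the centre of the underside
- slab_side: bystander: white porcelain mixing slab 115 x 62 x 15, loose; origin at the centre of the underside
- bottle: bystander: amber bottle, diameter 48, 130 tall, loose, usually standing between the palette and the stand; origin at the centre of the underside
- brush_jar: bystander: white porcelain jar, diameter 70, 85 tall, with brushes reaching 175 high, loose; origin at the centre of the underside
- spare_palette: bystander: a second, closed palette: amber base, white lid, diameter 150, 38 tall, no tab, loose; not the one to air; origin at the centre of the underside
- forceps: bystander: steel locking forceps about 130 long, flat on the bench, loose; origin at the centre of the underside
- brush: bystander: a brush 170 long, flat on the bench, loose; origin at the centre of the underside
Things that resemble listed ones, but are neither listed nor needed, are in the scene too. Leave any green, pink or turquoise look-alike of the mirror alone.

How it is judged:
By the outcome, as a careful person would: the job done as asked, in the order asked, and still so for the second after the job is handed in, with the robot touching nothing.
It also fails if it takes over 54 s, if anything falls off the work surface, if the arm or the gripper's body presses on something with over 40 N, if the wrist force passes 120 N, or if a joint passes its speed limit or range.

## Working session

There is one attempt and no reset: what is moved stays moved. The work goes in short steps, Python scripts to look and compute and a shell command to move; the robot and the scene stay as the last step left them, time stands still between calls to the robot, and variables do not carry over. Pictures are saved under pics/ and viewed, about 8 in all and at most 12, crops included, and the job is handed in when it is done.

```bash
ls; mkdir -p pics; cat > h.py <<'E'
import numpy as np,cv2,json
from cell import env
def cam(n):
    c=env.read_camera(n); c['K']=np.array([[c['fx'],0,c['cx']],[0,c['fy'],c['cy']],[0,0,1.]]); c['R']=cv2.Rodrigues(np.array(c['rvec'],float))[0]; c['t']=np.array(c['tvec'],float).ravel(); c['d']=np.array(c['dist'],float); return c
def world(c,uv,z=None):
    """world pts for pixels uv using depth (z None) or plane z"""
    uv=np.array(uv,float).reshape(-1,2)
    n=cv2.undistortPoints(uv.reshape(-1,1,2),c['K'],c['d']).reshape(-1,2)
    r=np.c_[n,np.ones(len(n))]
    if z is None:
        d=c['range_z'][uv[:,1].round().astype(int),uv[:,0].round().astype(int)]
        return (r*d[:,None]-c['t'])@c['R']
    o=-c['R'].T@c['t']; w=r@c['R']
    return o+w*((z-o[2])/w[:,2])[:,None]
def pix(c,P):
    return cv2.projectPoints(np.array(P,float).reshape(-1,1,3),np.array(c['rvec'],float),c['t'],c['K'],c['d'])[0].reshape(-1,2)
def cloud(c):
    h,w=c['range_z'].shape
    u,v=np.meshgrid(np.arange(w),np.arange(h)); 
    P=world(c,np.c_[u.ravel(),v.ravel()]).reshape(h,w,3); P[c['range_z']==0]=np.nan
    return P
E
python3 - <<'E'
from h import *
import pickle
print(env.state())
for n in('scene','top'):
    c=cam(n); pickle.dump(c,open(n+'0.pkl','wb')); cv2.imwrite(f'pics/{n}0.png',c['image']); print(n,-c['R'].T@c['t'],c['R'][2],c['fx'],(c['range_z']==0).mean())
E
```

```text
pics
{'t': 0.0, 'joints': array([-1.22462307e+00,  4.91587476e-01,  1.55946746e+00,  9.69809553e-06,
        1.09171001e+00, -1.05605353e-01]), 'qvel': array([-3.70752339e-04,  5.19410966e-04, -1.25883530e-03,  1.30413080e-06,
        6.83050448e-04, -4.17362886e-04]), 'tau': array([ 1.68691422e-03, -6.12631059e+01, -2.58171380e+01,  6.93891523e-02,
        4.82673536e-02, -9.99877079e-05]), 'eef_pos': array([ 272.7865421 , -562.04434626,  214.03820732]), 'tcp_rot': array([-3.14042780e+00, -1.32123360e-04,  4.51774053e-01]), 'ft_force': array([-0.84303921,  0.80896122, -0.24936468]), 'moment': array([-0.01497009,  0.05126461,  0.00336094]), 'opening': 0.9995037175127853}
scene [1386.73368567 -534.11944277  727.24114359] [-0.74045258  0.40265671 -0.53814268] 409.61904146999893 0.01305078125
top [ 322.10517971  -46.07229006 1380.37681387] [ 0.12064588  0.00215703 -0.99269327] 500.870694451693 0.00398828125
```

View pics/scene0.png

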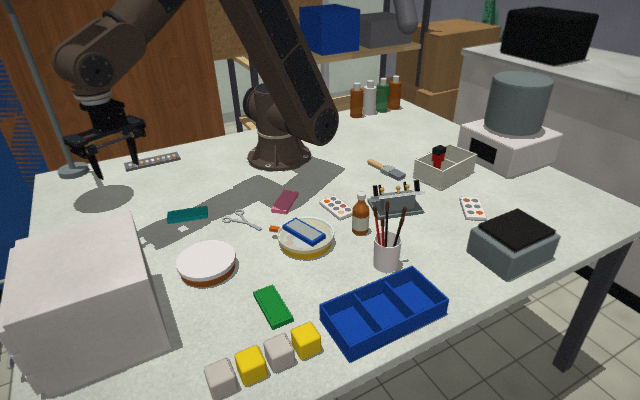

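View pics/top0.png

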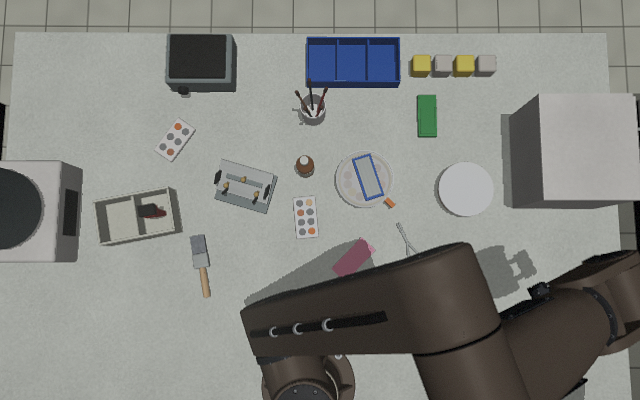

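Scene view: the blue mirror is at (303,231), on the clear lid with its orange tab at (274,229); the stand is at (397,202). In the top view the mirror is at (369,176), the tab at (389,203) and the stand at (246,187). These could be taken for the mirror: green block (427,116), pink (352,258), turquoise (187,214 in scene), blue tray (353,62). I choose the blue-framed one on the lid.

```bash
python3 - <<'E'
from h import *
import pickle
c=pickle.load(open('top0.pkl','rb')); P=cloud(c)
im=c['image'][120:230,200:420]; cv2.imwrite('pics/crop0.png',cv2.resize(im,None,fx=3.6,fy=3.6,interpolation=cv2.INTER_CUBIC))
hsv=cv2.cvtColor(c['image'],cv2.COLOR_BGR2HSV)
for n in('top','scene'):
    c=pickle.load(open(n+'0.pkl','rb')); P=cloud(c); hsv=cv2.cvtColor(c['image'],cv2.COLOR_BGR2HSV)
    h,s,v=[hsv[...,i].astype(int) for i in range(3)]
    box=np.zeros(h.shape,bool)
    if n=='top': box[140:215,335:400]=1
    else: box[210:260,262:340]=1
    m=(h>95)&(h<125)&(s>110)&box
    q=P[m]; q=q[np.isfinite(q[:,0])]; print(n,'mirror z',np.percentile(q[:,2],[5,25,50,75,95]),m.sum())
    ys,xs=np.nonzero(m); uv=np.c_[xs,ys].astype(float)
    hull=cv2.convexHull(uv.astype(np.float32)).reshape(-1,2)
    W=world(c,hull,58+12-0)[:,:2]; r=cv2.minAreaRect(W.astype(np.float32)); print('rect',r)
    o=(h>3)&(h<18)&(s>170)&(v>120)&box; q=P[o]; print('tab',o.sum(),np.nanmedian(q,0), world(c,[np.argwhere(o)[:,::-1].mean(0)],36))
    # surfaces
    if n=='top':
        q=P[140:230,200:290].reshape(-1,3)
    
        print(np.histogram(q[:,2][np.isfinite(q[:,2])],bins=np.arange(-10,130,10)))
        q=P[145:210,330:395]; print(np.histogram(q[...,2][np.isfinite(q[...,2])],bins=np.arange(-10,80,5)))
E
```

```text
top mirror z [46.15031996 48.73585932 50.48886598 52.40195428 54.9437003 ] 203
rect ((546.0734252929688, -157.2620849609375), (116.5555191040039, 49.47014617919922), 17.915742874145508)
tab 0 [nan nan nan] [[nan nan nan]]
(array([2275, 3568,  486,    8,  157,  293,  263,  472,  432,   97,   23,
          0,    0]), array([-10,   0,  10,  20,  30,  40,  50,  60,  70,  80,  90, 100, 110,
       120]))
(array([  35,  537,  790,  116,    1,    0,    1,   23,  470, 1137,  254,
        270,  509,   63,    1,    0,    0]), array([-10,  -5,   0,   5,  10,  15,  20,  25,  30,  35,  40,  45,  50,
        55,  60,  65,  70,  75]))
scene mirror z [37.96579206 43.06893988 47.51359044 49.25877883 51.26756587] 288
rect ((582.3193359375, -171.67208862304688), (124.82997131347656, 60.30335235595703), 18.080219268798828)
tab 46 [ 484.7037121  -219.37014302   34.76179613] [[ 488.70189178 -220.41247208   36.        ]]
  return np.nanmean(a, axis, out=out, keepdims=keepdims)
<stdin>:17: RuntimeWarning: Mean of empty slice.
  ret = um.true_divide(
```

View pics/crop0.png

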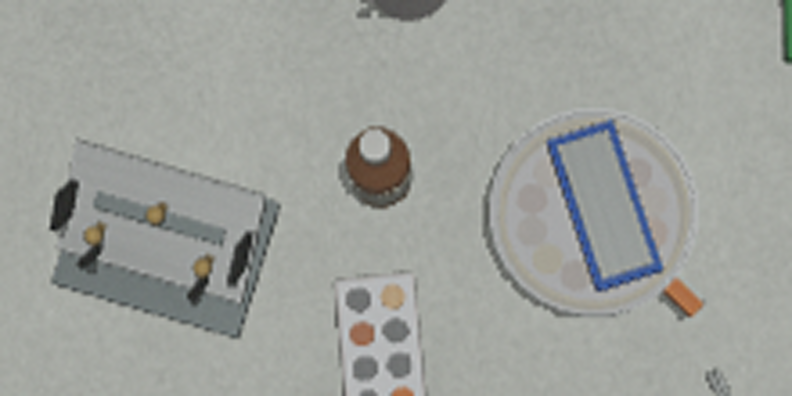

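The crop confirms it: the blue-framed mirror is on the clear lid, centred at crop (605,205), with the tab at (683,298). The stand has brass points at (93,233), (203,265) and (156,213), with its stops on the robot side. Next I fit the poses from both cameras.

```bash
cat > meas.py <<'E'
from h import *
from scipy.optimize import least_squares
def mask(c,lo,hi,box):
    hsv=cv2.cvtColor(c['image'],cv2.COLOR_BGR2HSV); m=cv2.inRange(hsv,lo,hi); b=np.zeros_like(m); x0,y0,x1,y1=box; b[y0:y1,x0:x1]=255; return m&b
def rect(m,c,z):
    cs=max(cv2.findContours(m,0,1)[0],key=len); hull=cv2.convexHull(cs).reshape(-1,2).astype(float)
    r=cv2.minAreaRect(world(c,hull,z)[:,:2].astype(np.float32)); return r
E
python3 - <<'E'
from meas import *
import pickle
C={n:pickle.load(open(n+'0.pkl','rb')) for n in('top','scene')}
t=C['top'];s=C['scene']
for n,b in(('top',(335,140,400,215)),('scene',(275,212,335,250))):
    print(n,'mirror',rect(mask(C[n],(95,90,40),(130,255,255),b),C[n],50))
for n,b in(('top',(375,190,400,215)),('scene',(262,220,290,240))):
    m=mask(C[n],(2,120,90),(20,255,255),b); print('tab',m.astype(bool).sum(),rect(m,C[n],36 if n=='top' else 33))
obs=[]
for n,b in(('top',(205,155,285,215)),('scene',(365,170,430,225))):
    m=mask(C[n],(10,60,60),(32,255,255),b); k,l,st,ce=cv2.connectedComponentsWithStats(m)
    for i in range(1,k):
        if st[i,4]>3: print(n,'brass',ce[i].round(1),st[i,4], world(C[n],[ce[i]],75).round())
# lid circle from depth in top: points 33..39 tall around (546,-157)
P=cloud(t); z=P[...,2]; uv=np.argwhere((z>31)&(z<58))[:,::-1]; uv=uv[(uv[:,0]>325)&(uv[:,0]<402)&(uv[:,1]>140)&(uv[:,1]<215)]
W=world(t,uv,36)[:,:2]; h=cv2.convexHull(W.astype(np.float32)); print('lid circ',cv2.minEnclosingCircle(h),cv2.fitEllipse(h))
E
```

```text
top mirror ((549.894775390625, -158.439453125), (119.42420959472656, 51.189186096191406), 17.920116424560547)
scene mirror ((557.7760009765625, -160.44432067871094), (128.62850952148438, 62.555809020996094), 18.080223083496094)
tab 49 ((481.73687744140625, -217.8444366455078), (24.788814544677734, 11.592464447021484), 44.460811614990234)
tab 53 ((485.0639343261719, -219.22943115234375), (28.072200775146484, 23.927379608154297), 60.30011749267578)
top brass [243. 179.] 23 [[538. 172.  75.]]
top brass [226.  184.5] 24 [[523. 216.  75.]]
top brass [256.1 193.6] 23 [[499. 137.  75.]]
scene brass [406.7 186.7] 21 [[542. 206.  75.]]
scene brass [381.6 190. ] 23 [[520. 127.  75.]]
scene brass [397.8 189.2] 27 [[540. 173.  75.]]
scene brass [366.3 210.3] 53 [[590.  25.  75.]]
scene brass [374.  206.8] 4 [[585.  54.  75.]]
scene brass [404.8 207.2] 5 [[631. 129.  75.]]
scene brass [401.9 216.9] 7 [[666.  92.  75.]]
lid circ ((538.1076049804688, -162.1478729248047), 93.59251403808594) ((543.4043579101562, -160.99644470214844), (153.6103057861328, 186.3314666748047), 148.16058349609375)
```

```bash
python3 - <<'E'
from meas import *
import pickle
C={n:pickle.load(open(n+'0.pkl','rb')) for n in('top','scene')}
t=C['top'];s=C['scene']
s3,c3=.5,3**.5/2
def cr(p,q):  # cradle pt -> world, p=(x,y,yaw) of cradle origin
    q=np.array(q,float).reshape(-1,3); X=q[:,0]*c3-q[:,2]*s3; Z=78+q[:,0]*s3+q[:,2]*c3
    c,n=np.cos(p[2]),np.sin(p[2]); return np.c_[p[0]+c*X-n*q[:,1],p[1]+n*X+c*q[:,1],Z]
B=[(14,0,-4),(-16,42,-4),(-16,-42,-4)]
ot=np.array([[243,179],[226,184.5],[256.1,193.6]]); os_=np.array([[397.8,189.2],[406.7,186.7],[381.6,190.]])
for nm,w in(('top',(1,0)),('scene',(0,1)),('both',(1,1))):
    f=lambda p:np.r_[(pix(t,cr(p,B))-ot).ravel()*w[0],(pix(s,cr(p,B))-os_).ravel()*w[1]]
    r=least_squares(f,[520,175,-.28]); print('cradle',nm,r.x.round(3),np.abs(r.fun).max().round(2))
p=r.x
# lid edge: fit circle on hull pts excluding tab direction
P=cloud(t); z=P[...,2]; v,u=np.nonzero((z>31)&(z<58)); k=(u>325)&(u<402)&(v>140)&(v<215); u,v=u[k],v[k]
W=world(t,np.c_[u,v],36)[:,:2]; h=cv2.convexHull(W.astype(np.float32)).reshape(-1,2)
a=np.degrees(np.arctan2(h[:,1]+160,h[:,0]-545)); h=h[(np.abs(a+137)>25)]
r=least_squares(lambda q:np.hypot(h[:,0]-q[0],h[:,1]-q[1])-q[2],[545,-160,80],loss='soft_l1',f_scale=2); print('lid',r.x,len(h),np.abs(r.fun).max())
# edges overlays
im=t['image'].copy(); big=cv2.resize(im[120:230,200:420],None,fx=3.6,fy=3.6,interpolation=cv2.INTER_CUBIC)
def dr(W,col):
    q=((pix(t,W)-[200,120]+.5)*3.6).round().astype(int); cv2.polylines(big,[q.reshape(-1,1,2)],1,col,1)
th=np.linspace(0,6.28,80)
dr(np.c_[r.x[0]+80*np.cos(th),r.x[1]+80*np.sin(th),36+0*th],(0,0,255))
dr(cr(p,[(-26,-60,0),(26,-60,0),(26,60,0),(-26,60,0)]),(0,255,0))
dr(cr(p,[(44,-73,-25),(44,73,-25),(-44,73,-25),(-44,-73,-25)]),(255,0,255))
box=lambda x,y,a,l,w,z:np.c_[cv2.boxPoints(((x,y),(l,w),a)),[z]*4]
dr(box(549.9,-158.4,17.9,120,52,50),(0,255,255))
cv2.imwrite('pics/ov.png',big)
ct=r.x[:2]; print('tab ang',np.degrees(np.arctan2(-217.8-ct[1],481.7-ct[0])),np.hypot(-217.8-ct[1],481.7-ct[0]))
E
```

```text
cradle top [ 5.23802e+02  1.74905e+02 -2.92000e-01] 0.1
cradle scene [ 5.32354e+02  1.71729e+02 -2.71000e-01] 0.56
cradle both [ 5.25649e+02  1.75029e+02 -2.87000e-01] 1.8
lid [ 547.51900155 -151.56217072   79.34295797] 39 1.2659270555207343
tab ang -134.8182829265816 93.37875022688065
```

View pics/ov.png

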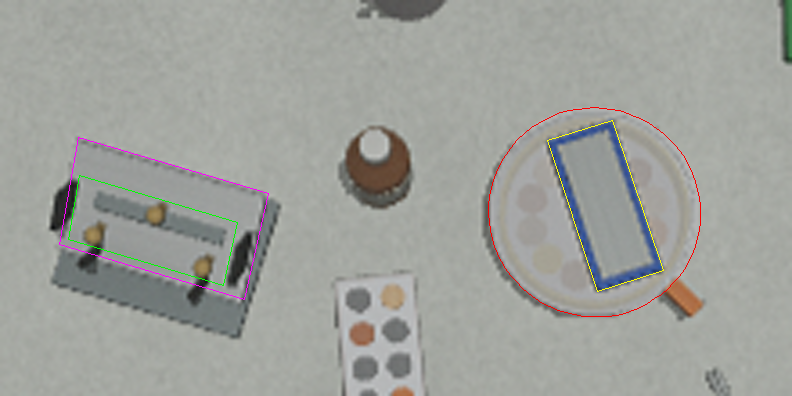

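The overlays agree: red lid circle radius 79 (given 80), tab radius 93.4 (given 93), mirror 119×51, and brass residual 0.1 px from the top camera. Now the approach.

```bash
cat > to.py <<'E'
import sys,numpy as np
# to.py x y z yaw  X Y Z YAW : shift in tool axes (m) from commanded pose to target; turn about tool z
a=[float(v) for v in sys.argv[1:]]; c,s=np.cos(a[3]),np.sin(a[3]); d=np.array(a[4:7])-a[:3]
print('x %.4f y %.4f z %.4f turn %.4f'%((c*d[0]+s*d[1])/1e3,(s*d[0]-c*d[1])/1e3,-d[2]/1e3,-(a[7]-a[3])))
E
python3 to.py 272.89 -562.297 214.661 .452 549.9 -158.4 150 .3126
```

```text
x 0.4256 y -0.2423 z 0.0647 turn 0.1394
```

```bash
python3 -m pendant '[[[1,0.04,-0.023,0,0],[1,0.083,-0.047,0,0.03],[1,0.126,-0.072,0,0.06],[1,0.169,-0.096,0,0.09],[1,0.212,-0.121,0,0.12],[1,0.255,-0.145,0,0.139],[1,0.298,-0.17,0,0.139],[1,0.341,-0.194,0,0.139]]]'; python3 -m pendant '[[[1,0.03,-0.0165,0,0],[1,0.06,-0.034,0,0],[1,0.0846,-0.0483,0.02,0],[1,0.0846,-0.0483,0.04,0],[1,0.0846,-0.0483,0.0647,0],[1,0.0846,-0.0483,0.0647,0],[1,0.0846,-0.0483,0.0647,0],[1,0.0846,-0.0483,0.0647,0]]]'
```

```text
t: 0.9
eef_pos: [495.7, -237.0, 214.6]
tcp_rot: [-3.142, 0.0, 0.313]
ft_force: [1.0, -0.6, -0.7]
opening: 0.998
t: 1.7
eef_pos: [561.0, -167.3, 151.1]
tcp_rot: [3.14, -0.001, 0.312]
ft_force: [0.7, 0.0, -0.4]
opening: 1.003
```

```bash
python3 to.py 560.5 -166.9 150 .313 549.9 -158.4 80 .313;  python3 - <<'E'
from h import *
for i in range(1): print(env.state()['eef_pos'])
c=cam('top'); cv2.imwrite('pics/a1.png',cv2.resize(c['image'][90:250,280:460],None,fx=4,fy=3.6))
E
```

```text
x -0.0075 y -0.0114 z 0.0700 turn -0.0000
[ 561.02964431 -167.28499214  151.13412743]
```

```bash
python3 -m pendant '[[[1,-0.0075,-0.0114,0,0],[1,-0.0075,-0.0114,0.03,0],[1,-0.0075,-0.0114,0.06,0],[1,-0.0075,-0.0114,0.08,0],[1,-0.0075,-0.0114,0.1,0],[1,-0.0075,-0.0114,0.1095,0],[1,-0.0075,-0.0114,0.1095,0],[1,-0.0075,-0.0114,0.1095,0]]]'
```

```text
t: 2.55
eef_pos: [550.4, -158.6, 41.4]
tcp_rot: [3.141, -0.001, 0.313]
ft_force: [0.5, -0.7, 0.2]
opening: 1.004
```

```bash
python3 -m pendant '[[[0.62,0,0,0,0],[0.6,0,0,0,0],[0.58,0,0,0,0],[0.56,0,0,0,0],[0.54,0,0,0,0],[0.5,0,0,0,0],[0.45,0,0,0,0],[0.4,0,0,0,0]]]'; python3 - <<'E'
from h import *
c=cam('scene'); cv2.imwrite('pics/g1.png',cv2.resize(c['image'][150:280,220:400],None,fx=4,fy=4))
E
```

```text
t: 3.35
eef_pos: [550.0, -158.4, 40.5]
tcp_rot: [3.141, -0.0, 0.313]
ft_force: [-1.1, 1.0, 1.0]
opening: 0.544
```

View pics/g1.png

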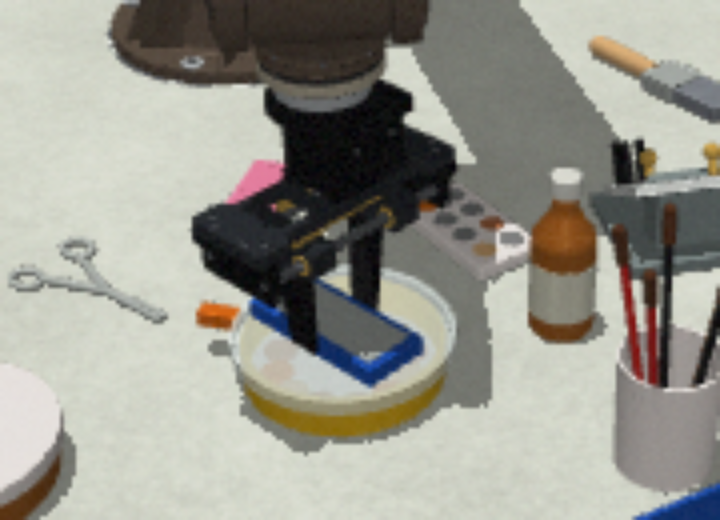

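The picture shows the jaws centred across the blue frame at (345,335), lid and dish still seated. Opening 0.544 is about 52 mm, so the mirror is gripped. Lift and carry.

```bash
python3 to.py 549.9 -158.4 190.5 .313 521.4 175.6 120 1.279;python3 -m pendant '[[[0.4,0,0,-0.005,0],[0.4,0,0,-0.02,0],[0.4,0,0,-0.045,0],[0.4,0,0,-0.07,0],[0.4,0,0,-0.1,0],[0.4,0,0,-0.13,0],[0.4,0,0,-0.15,0],[0.4,0,0,-0.15,0]]]'
```

```text
x 0.0757 y -0.3265 z 0.0705 turn -0.9660
t: 4.2
eef_pos: [550.8, -158.6, 193.1]
tcp_rot: [3.139, -0.003, 0.313]
ft_force: [-0.7, -0.4, -1.3]
opening: 0.546
```

```bash
python3 -m pendant '[[[0.4,0.005,-0.02,0,-0.07],[0.4,0.015,-0.06,0,-0.21],[0.4,0.026,-0.11,0,-0.35],[0.4,0.038,-0.16,0,-0.49],[0.4,0.05,-0.21,0,-0.63],[0.4,0.062,-0.26,0,-0.77],[0.4,0.071,-0.305,0,-0.9],[0.4,0.0757,-0.3265,0,-0.966]]]'; python3 -m pendant '[[[0.4,0,0,0,0],[0.4,0,0,0,0],[0.4,0,0,0.01,0],[0.4,0,0,0.025,0],[0.4,0,0,0.04,0],[0.4,0,0,0.055,0],[0.4,0,0,0.0705,0],[0.4,0,0,0.0705,0]]]'; python3 - <<'E'
from h import *
import pickle
for n in('scene','top'):
    c=cam(n); pickle.dump(c,open(n+'1.pkl','wb'))
    y,x=(130,350) if n=='scene' else (120,180)
    cv2.imwrite(f'pics/p1{n}.png',cv2.resize(c['image'][y:y+110,x:x+120],None,fx=5,fy=5))
a=cv2.imread('pics/p1scene.png')[:,:];b=cv2.imread('pics/p1top.png'); cv2.imwrite('pics/p1.png',cv2.resize(np.hstack([a,b]),(800,367)))
print(env.state()['eef_pos'],env.state()['tcp_rot'],env.state()['ft_force'])
E
```

```text
t: 5.0
eef_pos: [520.1, 178.9, 189.0]
tcp_rot: [-3.14, 0.001, 1.286]
ft_force: [0.7, -0.9, -2.1]
opening: 0.544
t: 5.8
eef_pos: [520.7, 174.0, 117.5]
tcp_rot: [-3.138, 0.002, 1.276]
ft_force: [-0.1, -0.3, -1.4]
opening: 0.537
[521.58703706 174.63305636 119.56775346] [-3.14078359e+00  5.96351151e-04  1.27700713e+00] [ 1.10802649 -0.21292836 -1.78796796]
```

View pics/p1.png

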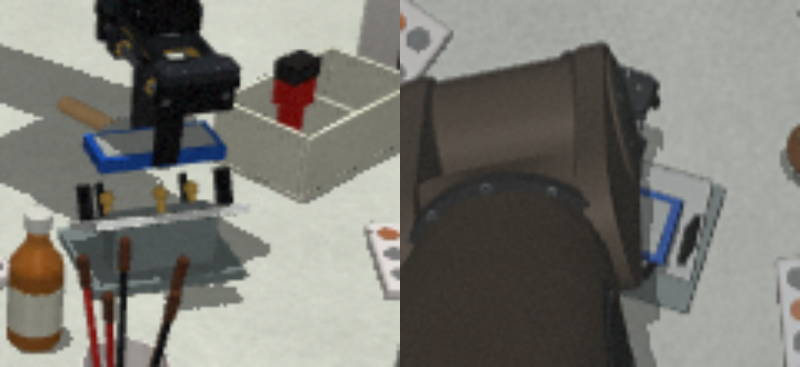

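```bash
python3 - <<'E'
from meas import *
import pickle
t=pickle.load(open('top1.pkl','rb'));s=pickle.load(open('scene1.pkl','rb'))
zb=115.3
def box(x,y,a): 
    B=np.array([(i,j,k) for i in(-26,26) for j in(-60,60) for k in(0,14)],float); c,n=np.cos(a),np.sin(a)
    return np.c_[x+c*B[:,0]-n*B[:,1],y+n*B[:,0]+c*B[:,1],zb+B[:,2]]
# scene: hull extremes of blue mask
m=mask(s,(95,90,30),(130,255,255),(370,160,425,190)); 
hull=cv2.convexHull(np.argwhere(m)[:,::-1].astype(np.float32)).reshape(-1,2)
D=[np.array([np.cos(q),np.sin(q)]) for q in np.arange(0,2*np.pi,np.pi/8)]
sup=lambda P:np.array([(P@d).max() for d in D])
o=sup(hull)
r=least_squares(lambda p:sup(pix(s,box(*p)))-o-.5,[521,175,-.29]); print('scene box',r.x,np.abs(r.fun).max())
mt=mask(t,(95,90,30),(130,255,255),(240,165,290,210)); w=world(t,np.argwhere(mt)[:,::-1],zb+14)
# project on cradle frame from top est
for nm,p in(('top',(523.8,174.9,-.292)),):
    c,n=np.cos(p[2]),np.sin(p[2]); X=(w[:,0]-p[0])*c+(w[:,1]-p[1])*n; Y=-(w[:,0]-p[0])*n+(w[:,1]-p[1])*c
    print(len(w),'X',np.percentile(X,[1,99]),X.min(),X.max(),'Y',Y.min())
E
```

```text
scene box [ 5.22422213e+02  1.73785401e+02 -2.83170986e-01] 0.5842593417261241
95 X [-28.12028593  22.46486487] -28.805599765311673 22.69233643467656 Y -63.3359474541185
```

Top view: the mirror sits about 3 mm toward the right-hand cheek, and along the slope it is as intended. I shift +2.5 mm in tool x and lower it close to point c.

```bash
python3 -m pendant '[[[0.4,0.0025,0,0.005,0],[0.4,0.0025,0,0.012,0],[0.4,0.0025,0,0.019,0],[0.4,0.0025,0,0.024,0],[0.4,0.0025,0,0.026,0],[0.4,0.0025,0,0.0275,0],[0.4,0.0025,0,0.0275,0],[0.4,0.0025,0,0.0275,0]]]'; python3 -m pendant '[[[0.4,0,0,0.0005,0],[0.4,0,0,0.001,0],[0.4,0,0,0.001,0],[0.4,0,0,0.0015,0],[0.4,0,0,0.0015,0],[0.4,0,0,0.002,0],[0.4,0,0,0.002,0],[0.4,0,0,0.002,0]]]'
```

```text
t: 6.7
eef_pos: [522.3, 178.0, 92.6]
tcp_rot: [3.141, -0.0, 1.279]
ft_force: [0.0, 0.5, -1.4]
opening: 0.543
t: 7.5
eef_pos: [522.3, 178.0, 90.4]
tcp_rot: [3.142, 0.0, 1.279]
ft_force: [0.1, -0.0, -2.3]
opening: 0.544
```

```bash
python3 -m pendant '[[[0.4,0,0,0.0004,0],[0.4,0,0,0.0004,0],[0.4,0,0,0.0008,0],[0.4,0,0,0.0008,0],[0.4,0,0,0.0012,0],[0.4,0,0,0.0012,0],[0.4,0,0,0.0012,0],[0.4,0,0,0.0012,0]]]'
```

```text
t: 8.3
eef_pos: [522.4, 178.0, 89.8]
tcp_rot: [3.141, -0.0, 1.279]
ft_force: [-2.0, -0.8, 8.5]
opening: 0.545
```

Contact on c at 8.5 N. I loosen in small steps so the mirror tips between the pads.

```bash
python3 -m pendant '[[[0.545,0,0,0,0],[0.55,0,0,0,0],[0.555,0,0,0.001,0],[0.555,0,0,0.002,0],[0.56,0,0,0.003,0],[0.56,0,0,0.004,0],[0.56,0,0,0.005,0],[0.56,0,0,0.006,0]]]'; python3 - <<'E'
from h import *
c=cam('scene'); cv2.imwrite('pics/q1.png',cv2.resize(c['image'][130:240,350:470],None,fx=5,fy=5,interpolation=cv2.INTER_CUBIC))
E
```

```text
t: 9.1
eef_pos: [522.0, 178.0, 83.1]
tcp_rot: [-3.141, 0.0, 1.279]
ft_force: [-2.9, 1.3, 1.5]
opening: 0.562
```

View pics/q1.png

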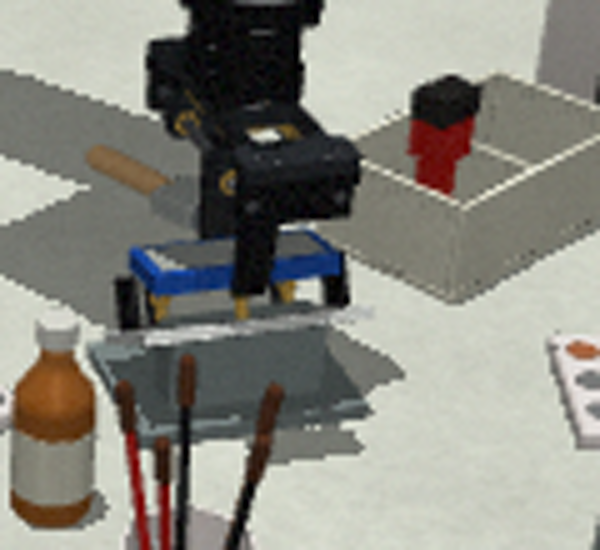

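The mirror is between the cheeks at (235,265) and has started tipping. I open further, gradually.

```bash
python3 -m pendant '[[[0.563,0,0,0.001,0],[0.566,0,0,0.002,0],[0.569,0,0,0.003,0],[0.572,0,0,0.004,0],[0.575,0,0,0.004,0],[0.578,0,0,0.004,0],[0.581,0,0,0.004,0],[0.584,0,0,0.004,0]]]'; python3 - <<'E'
from h import *
c=cam('scene'); cv2.imwrite('pics/q2.png',cv2.resize(c['image'][140:220,360:450],None,fx=6,fy=6,interpolation=cv2.INTER_CUBIC))
E
```

```text
t: 9.95
eef_pos: [522.4, 178.0, 79.3]
tcp_rot: [3.141, -0.0, 1.279]
ft_force: [0.1, -0.1, -0.5]
opening: 0.584
```

View pics/q2.png

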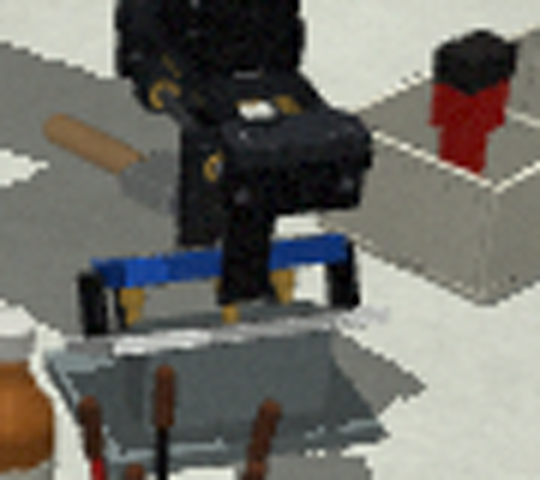

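The mirror's face is now hidden from the rear camera, so it has tipped fully, between the cheeks, and the force is about 0. Release and withdraw upwards.

```bash
python3 -m pendant '[[[0.6,0,0,0,0],[0.62,0,0,0,0],[0.65,0,0,0,0],[0.68,0,0,0,0],[0.7,0,0,-0.001,0],[0.72,0,0,-0.003,0],[0.74,0,0,-0.006,0],[0.74,0,0,-0.012,0]]]'; python3 -m pendant '[[[0.74,0,0,-0.02,0],[0.74,0,0,-0.035,0],[0.74,0,0,-0.055,0],[0.74,0,0,-0.08,0],[0.74,0,0,-0.1,0],[0.74,0.0,0,-0.11,0],[0.74,0,0,-0.11,0],[0.74,0,0,-0.11,0]]]';python3 to.py 522.2 178 201.3 1.279 452.0 -247 201.3 .785
```

```text
t: 10.8
eef_pos: [522.1, 177.9, 91.4]
tcp_rot: [-3.141, 0.0, 1.279]
ft_force: [0.2, -0.3, -0.7]
opening: 0.738
t: 11.6
eef_pos: [521.9, 177.9, 200.6]
tcp_rot: [-3.141, 0.0, 1.279]
ft_force: [-1.1, -0.3, -0.2]
opening: 0.737
x -0.4272 y 0.0550 z -0.0000 turn 0.4940
```

```bash
python3 to.py 522.2 178 200.9 1.279 340 -400 200.9 .789; python3 -m pendant '[[[0.74,-0.03,0,0,0.05],[0.74,-0.07,0,0,0.1],[0.74,-0.11,0,0,0.15],[0.74,-0.15,0,0,0.2],[0.74,-0.2,0,0,0.25],[0.74,-0.25,0,0,0.3],[0.74,-0.3,0,0,0.4],[0.74,-0.35,0,0,0.49]]]'
```

```text
x -0.6060 y -0.0082 z -0.0000 turn 0.4900
t: 12.4
eef_pos: [420.2, -158.7, 200.3]
tcp_rot: [-3.14, 0.0, 0.785]
ft_force: [1.1, -0.7, 0.7]
opening: 0.741
```

```bash
python3 to.py 421.6 -157.2 200.9 .789 340 -400 200.9 .789; python3 -m pendant '[[[0.74,-0.03,0.015,0,0],[0.74,-0.06,0.03,0,0],[0.74,-0.09,0.045,0,0],[0.74,-0.12,0.06,0,0],[0.74,-0.15,0.075,0,0],[0.74,-0.19,0.09,0,0],[0.74,-0.23,0.11,0,0],[0.74,-0.23,0.11,0,0]]]'; cat > m2.py <<'E'
from meas import *
import pickle,sys
T=sys.argv[1]
t=cam('top'); s=cam('scene'); pickle.dump((t,s),open(f'v{T}.pkl','wb')); st=env.state(); print(st['eef_pos'],st['tcp_rot'])
for c,b in((t,(372,185,405,220)),(s,(255,215,290,245))):
    m=mask(c,(2,120,90),(20,255,255),b); print('tab',m.astype(bool).sum(),rect(m,c,36 if c is t else 33))
P=cloud(t); z=P[...,2]; v,u=np.nonzero((z>31)&(z<75)); k=(u>325)&(u<402)&(v>140)&(v<215); u,v=u[k],v[k]
W=world(t,np.c_[u,v],36)[:,:2]; h=cv2.convexHull(W.astype(np.float32)).reshape(-1,2)
a=np.degrees(np.arctan2(h[:,1]+155,h[:,0]-547)); h=h[(np.abs(a+135)>25)]
r=least_squares(lambda q:np.hypot(h[:,0]-q[0],h[:,1]-q[1])-q[2],[545,-160,80],loss='soft_l1',f_scale=2); print('lid',r.x)
q=P.reshape(-1,3); d=q[:,:2]-r.x[:2]; q=q[(np.hypot(*d.T)<65)&(q[:,2]>20)]; A=np.c_[q[:,:2]-r.x[:2],np.ones(len(q))]; p=np.linalg.lstsq(A,q[:,2],rcond=None)[0]
print('lid plane h %.1f, slope toward tab %.2f deg'%(p[2],np.degrees(p[:2]@[-.705,-.709])),len(q))
# mirror plane in cradle
p=(523.8,174.9,-.292); c,n=np.cos(p[2]),np.sin(p[2]); q=P.reshape(-1,3)
X=(q[:,0]-p[0])*c+(q[:,1]-p[1])*n; Y=-(q[:,0]-p[0])*n+(q[:,1]-p[1])*c
k=(abs(X+7)<20)&(abs(Y)<50)&(q[:,2]>60); f=np.linalg.lstsq(np.c_[X[k],Y[k],np.ones(k.sum())],q[k,2],rcond=None)[0]
print('mirror slope x,y deg',np.degrees(np.arctan(f[:2])),'h at x=-7 (expect 90.1):',f[2]-7*f[0],k.sum())
m=mask(t,(95,90,30),(130,255,255),(205,150,290,215)).astype(bool); k=m.ravel(); print('blue X',np.nanpercentile(X[k],[2,98]),'Y',np.nanpercentile(Y[k],[2,98]),'expect X -29.5..15.5')
I=np.hstack([cv2.resize(t['image'][145:225,200:290],(450,400)),cv2.resize(t['image'][145:225,330:400],(350,400))]); cv2.imwrite(f'pics/m{T}.png',I)
E
python3 m2.py 1
```

```text
x -0.2298 y 0.1132 z -0.0000 turn -0.0000
t: 13.2
eef_pos: [335.8, -401.6, 199.8]
tcp_rot: [-3.141, 0.0, 0.785]
ft_force: [-0.1, 0.2, -0.3]
opening: 0.739
[ 336.74371653 -397.99213604  199.89843559] [-3.13925947e+00 -5.93195909e-04  7.86944470e-01]
tab 49 ((481.73687744140625, -217.8444366455078), (24.788814544677734, 11.592464447021484), 44.460811614990234)
tab 53 ((485.0639343261719, -219.22943115234375), (28.072200775146484, 23.927379608154297), 60.30011749267578)
lid [ 547.43059087 -151.5205733    79.41456056]
lid plane h 36.8, slope toward tab 0.06 deg 1772
mirror slope x,y deg [30.54366626 -0.2975975 ] h at x=-7 (expect 90.1): 92.52108916675077 612
blue X [-29.35461984  18.16977224] Y [-57.73974146  61.48016495] expect X -29.5..15.5
```

View pics/m1.png

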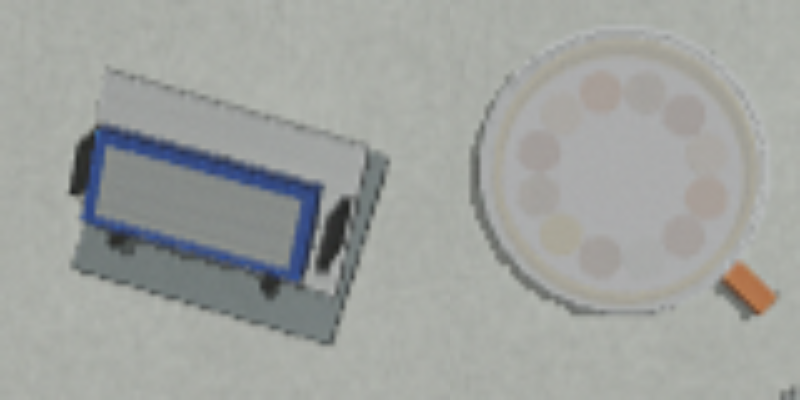

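The mirror is seated: slope 30.5°, cross tilt 0.3°, between the cheeks at crop (85,165)/(335,235) and above the stops at (120,243)/(268,288). The palette has not moved and the tab is at (750,288). Next, grip the tab by its outer corner, with little overlap so the lid can pivot in the grip.

```bash
python3 to.py 337.5 -398 201.3 .789 468.3 -230.8 100 .787;  python3 -m pendant '[[[0.5,0.03,-0.004,0,0],[0.4,0.07,-0.008,0,0],[0.4,0.11,-0.013,0,0],[0.4,0.15,-0.018,0,0],[0.4,0.19,-0.022,0.03,0],[0.4,0.2108,-0.025,0.06,0],[0.4,0.2108,-0.025,0.1013,0],[0.4,0.2108,-0.025,0.1013,0]]]'; python3 -m pendant '[[[0.4,0,0,0,0],[0.4,0,0,0.015,0],[0.4,0,0,0.035,0],[0.4,0,0,0.05,0],[0.4,0,0,0.06,0],[0.4,0,0,0.067,0],[0.4,0,0,0.069,0],[0.4,0,0,0.069,0]]]'; python3 - <<'E'
from h import *
c=cam('scene'); st=env.state();print(st['eef_pos'],st['tcp_rot'])
cv2.imwrite('pics/t1.png',cv2.resize(c['image'][200:270,235:345],None,fx=6,fy=6,interpolation=cv2.INTER_CUBIC))
E
```

```text
x 0.2108 y -0.0250 z 0.1013 turn 0.0020
t: 14.1
eef_pos: [466.5, -227.5, 96.0]
tcp_rot: [-3.133, 0.002, 0.792]
ft_force: [-1.5, -1.0, 0.7]
opening: 0.401
t: 14.9
eef_pos: [468.4, -230.9, 31.4]
tcp_rot: [3.141, -0.0, 0.789]
ft_force: [0.3, 0.0, -0.8]
opening: 0.401
[ 468.47110222 -230.91911995   31.50982154] [ 3.14084853e+00 -9.99611242e-05  7.88674501e-01]
```

View pics/t1.png

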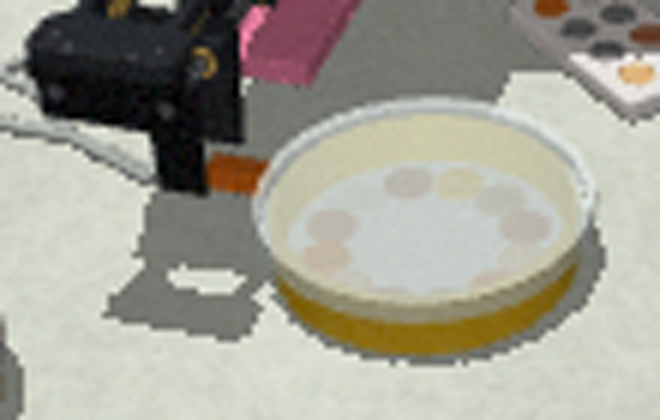

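Both jaws straddle the outer end of the tab at (215,175). Close, and take a tilt baseline.

```bash
python3 -m pendant '[[[0.3,0,0,0,0],[0.25,0,0,0,0],[0.2,0,0,0,0],[0.17,0,0,0,0],[0.15,0,0,0,0],[0.1,0,0,0,0],[0.08,0,0,0,0],[0.08,0,0,0,0]]]'; cat > lid.py <<'E'
from h import *
L=np.array([547.4,-151.5]); u=np.array([-.7071,-.7071])
for n in('scene','top'):
    c=cam(n); q=cloud(c).reshape(-1,3); d=q[:,:2]-L; q=q[(np.hypot(*d.T)<66)&(q[:,2]>25)&(q[:,2]<80)]
    for _ in range(3):
        A=np.c_[(q[:,:2]-L)@u,(q[:,:2]-L)@[-u[1],u[0]],np.ones(len(q))]; p=np.linalg.lstsq(A,q[:,2],rcond=None)[0]; e=q[:,2]-A@p; q=q[abs(e)<6]
    print(n,len(q),'tilt to tab %.2f side %.2f deg; h centre %.1f heel %.1f edge %.1f'%(*np.degrees(np.arctan(p[:2])),p[2],p[2]-72.5*p[0],p[2]+80*p[0]))
st=env.state(); print(st['eef_pos'],st['ft_force'],st['opening'],st['t'])
E
python3 lid.py
```

```text
t: 15.75
eef_pos: [468.4, -230.8, 31.0]
tcp_rot: [3.141, -0.0, 0.789]
ft_force: [-0.7, -0.4, 1.0]
opening: 0.134
scene 1054 tilt to tab -0.04 side 0.13 deg; h centre 35.7 heel 35.7 edge 35.6
top 1381 tilt to tab 0.19 side 0.30 deg; h centre 36.8 heel 36.5 edge 37.0
[ 468.41190217 -230.80989233   31.01085804] [ 0.39097171 -0.56870204  1.5793216 ] 0.1329054865662545 15.85
```

```bash
python3 -m pendant '[[[0.08,0,0,-0.001,0],[0.08,0,0,-0.002,0],[0.08,0,0,-0.003,0],[0.08,0.0001,0,-0.004,0],[0.08,0.0001,0,-0.006,0],[0.08,0.0002,0,-0.008,0],[0.08,0.0002,0,-0.008,0],[0.08,0.0002,0,-0.008,0]]]'; python3 lid.py
```

```text
t: 16.65
eef_pos: [468.4, -230.6, 39.0]
tcp_rot: [3.141, 0.0, 0.789]
ft_force: [0.7, 0.4, -0.5]
opening: 0.134
scene 1069 tilt to tab 2.46 side -0.02 deg; h centre 39.0 heel 35.9 edge 42.4
top 1521 tilt to tab 2.50 side -0.22 deg; h centre 40.0 heel 36.8 edge 43.4
[ 468.39258876 -230.59287518   38.91985938] [ 0.19846255  0.17255321 -0.56983546] 0.1315801185540388 16.75
```

It tips about the heel as it should: 2.5° for 8 mm, with the heel height unchanged. Raise the rest of the way along the arc.

```bash
python3 -m pendant '[[[0.08,0.0001,0,-0.002,0],[0.08,0.0003,0,-0.004,0],[0.08,0.0005,0,-0.006,0],[0.08,0.0007,0,-0.008,0],[0.08,0.0009,0,-0.01,0],[0.08,0.0011,0,-0.012,0],[0.08,0.0013,0,-0.014,0],[0.08,0.0016,0,-0.016,0]]]';python3 -m pendant '[[[0.08,0.0002,0,-0.0015,0],[0.08,0.0004,0,-0.003,0],[0.08,0.0006,0,-0.0045,0],[0.08,0.0008,0,-0.006,0],[0.08,0.0008,0,-0.0065,0],[0.08,0.0008,0,-0.0065,0],[0.08,0.0008,0,-0.0065,0],[0.08,0.0008,0,-0.0065,0]]]'; python3 lid.py
```

```text
t: 17.55
eef_pos: [469.6, -229.5, 55.1]
tcp_rot: [3.141, 0.0, 0.789]
ft_force: [-0.9, -0.4, -0.3]
opening: 0.134
t: 18.35
eef_pos: [470.1, -228.9, 61.4]
tcp_rot: [-3.142, 0.0, 0.789]
ft_force: [-0.3, 0.3, -1.3]
opening: 0.133
scene 1140 tilt to tab 9.87 side -0.08 deg; h centre 48.3 heel 35.7 edge 62.2
top 1588 tilt to tab 9.62 side 0.00 deg; h centre 49.3 heel 37.0 edge 62.9
[ 470.09994841 -228.85430413   61.38976148] [-0.13633377  0.41134961 -0.53396936] 0.1297784066664845 18.45
```

The edge is 26 mm up and the heel is still on the dish. Hold 1.6 s, then lower by the same arc.

```bash
H='hold'; python3 -m pendant '[[[0.08,0,0,0,0],[0.08,0,0,0,0],[0.08,0,0,0,0],[0.08,0,0,0,0],[0.08,0,0,0,0],[0.08,0,0,0,0],[0.08,0,0,0,0],[0.08,0,0,0,0]]]'; python3 -m pendant '[[[0.08,0,0,0,0],[0.08,0,0,0,0],[0.08,0,0,0,0],[0.08,0,0,0,0],[0.08,0,0,0,0],[0.08,0,0,0,0],[0.08,0,0,0,0],[0.08,0,0,0,0]]]'; python3 lid.py
python3 -m pendant '[[[0.08,-0.0002,0,0.001,0],[0.08,-0.0005,0,0.003,0],[0.08,-0.0008,0,0.005,0],[0.08,-0.001,0,0.007,0],[0.08,-0.0012,0,0.009,0],[0.08,-0.0014,0,0.011,0],[0.08,-0.0016,0,0.0135,0],[0.08,-0.0018,0,0.016,0]]]'; python3 -m pendant '[[[0.08,-0.0002,0,0.002,0],[0.08,-0.0004,0,0.004,0],[0.08,-0.0005,0,0.006,0],[0.08,-0.0006,0,0.008,0],[0.08,-0.0007,0,0.01,0],[0.08,-0.0007,0,0.0115,0],[0.08,-0.0008,0,0.013,0],[0.08,-0.0008,0,0.0135,0]]]'; python3 lid.py
```

```text
t: 19.25
eef_pos: [470.1, -228.9, 61.5]
tcp_rot: [3.141, 0.0, 0.789]
ft_force: [0.3, -0.3, -0.1]
opening: 0.136
t: 20.05
eef_pos: [470.1, -228.9, 61.4]
tcp_rot: [3.142, 0.0, 0.789]
ft_force: [-0.1, 0.1, -1.0]
opening: 0.134
scene 1142 tilt to tab 9.81 side -0.00 deg; h centre 48.3 heel 35.8 edge 62.1
top 1578 tilt to tab 9.98 side -0.11 deg; h centre 49.3 heel 36.6 edge 63.4
[ 470.1035507  -228.87591721   61.43162429] [ 0.34767336 -0.2404177  -1.28486032] 0.13256210234599852 20.15
t: 20.95
eef_pos: [468.8, -230.2, 45.2]
tcp_rot: [3.141, 0.0, 0.789]
ft_force: [0.4, -0.5, -0.9]
opening: 0.132
t: 21.75
eef_pos: [468.2, -230.7, 31.8]
tcp_rot: [-3.142, 0.0, 0.789]
ft_force: [0.4, 0.5, 0.1]
opening: 0.132
scene 1040 tilt to tab 0.21 side 0.15 deg; h centre 36.1 heel 35.8 edge 36.4
top 1381 tilt to tab 0.65 side -0.12 deg; h centre 37.1 heel 36.3 edge 38.0
[ 468.26652887 -230.73256969   31.88508408] [ 0.84700799 -0.31002286 -1.07199566] 0.1349336900219264 21.85
```

```bash
python3 -m pendant '[[[0.08,0,0,0.0005,0],[0.08,0,0,0.001,0],[0.08,0,0,0.001,0],[0.14,0,0,0.001,0],[0.17,0,0,0.001,0],[0.2,0,0,0.001,0],[0.25,0,0,0.001,0],[0.3,0,0,0.001,0]]]'; python3 -m pendant '[[[0.35,0,0,0,0],[0.35,0,0,-0.01,0],[0.35,0,0,-0.03,0],[0.35,0,0,-0.06,0],[0.35,-0.02,0,-0.1,0],[0.35,-0.06,0,-0.14,0],[0.35,-0.1,0,-0.17,0],[0.35,-0.14,0.03,-0.17,0]]]'; python3 -m pendant '[[[0.35,-0.03,0.02,0,0],[0.35,-0.05,0.04,0,0],[0.35,-0.06,0.06,0,0],[0.35,-0.06,0.07,0,0],[0.35,-0.06,0.07,0,0],[0.35,-0.06,0.07,0,0],[0.35,-0.06,0.07,0,0],[0.35,-0.06,0.07,0,0]]]'; python3 m2.py 2; python3 lid.py; python3 - <<'E'
from h import *
import pickle
t,s=pickle.load(open('v2.pkl','rb'))
I=np.hstack([t['image'][30:310,90:490],]); cv2.imwrite('pics/f.png',np.vstack([cv2.resize(I,(560,392)),cv2.resize(s['image'][150:270,150:450],(560,200))]))
t0=pickle.load(open('top0.pkl','rb'))
for a,b,nm in((t0['image'],t['image'],'top'),(pickle.load(open('scene0.pkl','rb'))['image'],s['image'],'scene')):
    d=cv2.morphologyEx((cv2.absdiff(a,b).max(2)>45).astype(np.uint8),cv2.MORPH_OPEN,np.ones((2,2))); k,l,st,ce=cv2.connectedComponentsWithStats(d)
    print(nm,[(tuple(ce[i].round().astype(int).tolist()),int(st[i,4])) for i in range(1,k) if st[i,4]>12])
E
```

```text
t: 22.65
eef_pos: [468.2, -230.7, 30.9]
tcp_rot: [3.142, 0.0, 0.789]
ft_force: [-0.5, -0.1, -0.0]
opening: 0.28
t: 23.45
eef_pos: [390.7, -347.0, 205.4]
tcp_rot: [3.136, 0.0, 0.79]
ft_force: [2.3, -0.6, -0.8]
opening: 0.348
t: 24.25
eef_pos: [399.2, -438.0, 200.9]
tcp_rot: [3.141, 0.0, 0.79]
ft_force: [-0.7, -0.1, 0.2]
opening: 0.351
[ 399.14999748 -438.35361062  200.86337261] [3.14138035e+00 7.43078406e-05 7.89278886e-01]
tab 48 ((480.9825439453125, -217.08909606933594), (24.724740982055664, 13.48701286315918), 44.9364128112793)
tab 53 ((483.17742919921875, -218.87002563476562), (26.932071685791016, 27.16497802734375), 49.931880950927734)
lid [ 547.36080728 -151.24076556   79.32291422]
lid plane h 36.7, slope toward tab 0.01 deg 1769
mirror slope x,y deg [3.03697496e+01 1.19563746e-02] h at x=-7 (expect 90.1): 92.42165481845778 624
blue X [-29.55790816  18.17564534] Y [-57.68591551  60.68441049] expect X -29.5..15.5
scene 1050 tilt to tab -0.08 side 0.03 deg; h centre 35.7 heel 35.8 edge 35.6
top 1763 tilt to tab 0.17 side -0.10 deg; h centre 36.9 heel 36.7 edge 37.2
[ 399.12691415 
[... 329 characters left out ...]
332), 63), ((297, 332), 24), ((259, 340), 36), ((349, 347), 471), ((404, 373), 1911), ((323, 370), 17)]
scene [((172, 5), 262), ((211, 24), 555), ((238, 20), 541), ((258, 16), 257), ((321, 52), 2172), ((109, 16), 39), ((177, 25), 50), ((102, 28), 16), ((81, 40), 63), ((127, 37), 17), ((122, 45), 67), ((270, 67), 655), ((184, 46), 24), ((174, 55), 19), ((98, 72), 861), ((175, 82), 665), ((134, 92), 170), ((103, 93), 43), ((246, 111), 117), ((288, 101), 41), ((80, 99), 15), ((91, 99), 36), ((140, 139), 5247), ((155, 111), 103), ((314, 140), 242), ((330, 184), 841), ((300, 176), 173), ((213, 221), 4595), ((280, 181), 81), ((397, 184), 230), ((286, 205), 90), ((296, 208), 49), ((305, 234), 379)]
```

View pics/f.png

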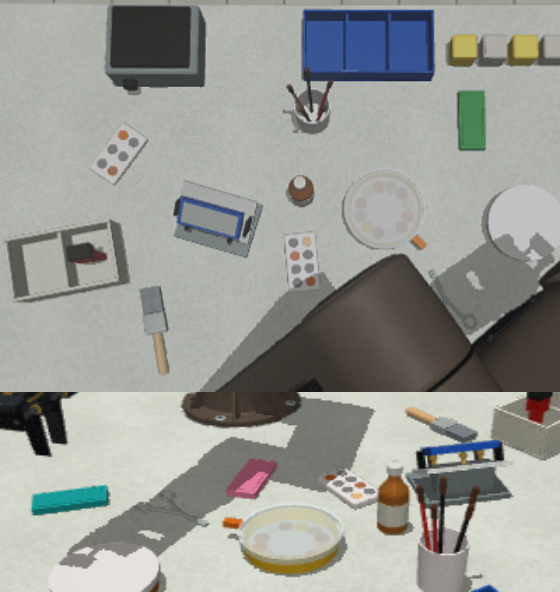

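The last picture shows the mirror in its stand at (208,215), the lid level on the palette at (383,208), and the bystanders where they were.

```bash
python3 -c "
from cell import env
print(env.job_done())"
```

```text
the job is handed in; nothing more can be done
None
```

The mirror is back in its stand and the palette has been aired. I handed the job in at about 24.5 s, with the arm clear of everything.

**Mirror:** The pendant cannot tilt the tool, so I lowered the mirror level until it touched the top brass point (8.5 N). I then opened the jaws in small steps so it tipped onto the other two, and let go.
- **Seating:** the last depth fit shows a slope of 30.4° and a cross tilt of 0.0°. The mirror is between the cheeks, about 1.5 mm off centre, and above the stops.
- **A check that disagreed:** the depth camera read the mirror face about 2.3 mm higher than expected. The same camera reads the level lid 0.8 mm high. I put the rest down to camera error because both tilts fit bearing on all three points, but I did not confirm contact directly.

**Palette:** I gripped the outer end of the orange tab and raised that edge about 26 mm, with the opposite edge still on the dish. I held it for over 1.6 s and lowered it along the same arc.
- **Lid now:** it is level to within 0.2° at its original height, and its centre is within 0.3 mm of where it started. I judged centring by that starting position and did not measure the gap to the dish.

**Bystanders:** comparing the first and last pictures, I found no change that the arm, its shadow or the moved mirror did not explain. The forceps, the spare palette and part of the brush jar were shadowed or partly hidden in that comparison. I never located the listed brush, so it is unchecked.

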